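Set out the mounting place at the microscope bench

TASK

Set out the mounting place around the blue tile: first put the empty green Petri dish on the middle of the tile, then stand the purple pin block upright in the middle of the dish. Stand the amber oil bottle midway between the tile and the black cell counter, stand the red-capped jar on the tile's opposite side (the side away from the counter), level with the tile's middle and about 25 mm clear of its edge, and lay the yellow slide box flat behind the tile (the side away from the robot), centred on and parallel to its back edge and about 25 mm clear of it. The tile and counter are fixed; leave the beaker, the eyepiece and the objective lens undisturbed, and let go of everything.

Things in the scene. Friction and masses are not known exactly. Their poses are not given: they have to be found in the camera images.
- tile: Fixed square blue ceramic tile, 90 x 90 x 6 mm thick, flat on the bench. Origin at the centre of its underside; x points away from the robot (within about 0.2 rad), y along its back edge to the robot's left, z up. Its right or left side faces the counter, which is in line with its middle (along its y) with 230 to 250 mm between centres.
- counter: Fixed black cell counter with small white keys and a green display, 100 mm (x) x 90 mm (y) x 40 mm high (keys to 44 mm), about parallel to the tile, to its left or to its right. Origin at the centre of its underside.
- dish: Loose Petri dish of dark green glass, open at the top: outer diameter 60 mm, 14 mm high, wall 2.5 mm, floor 3 mm thick. Origin at the centre of its underside, z up. About 40 g.
- pinblock: Loose purple plastic pin block, 26 x 26 mm and 36 mm high, its sides along its x and y, with five short steel pins with white heads on top (to 60 mm high). Origin at the centre of its underside, z up. About 35 g.
- oil: Loose round amber glass oil bottle with a black cap: diameter 36 mm up to 45 mm high, then a shoulder and a 24 mm wide cap up to 75 mm. Origin at the centre of its underside, z up. About 50 to 100 g.
- jar: Loose round white plastic jar, diameter 40 mm up to 40 mm high, with a red cap of diameter 42 mm from there to 55 mm. Origin at the centre of its underside, z up. About 55 to 115 g.
- slidebox: Loose closed yellow slide box with a dark seam round it, lying flat: 80 mm long (its x) x 28 mm wide (its y) x 30 mm high. Origin at the centre of its underside, z up. About 50 to 100 g.
- beaker: Bystander: clear glass beaker, 60 mm wide at the rim, 70 mm high, standing towards the right end of the work. Origin at the centre of its underside.
- eyepiece: Bystander: black microscope eyepiece, 44 mm wide, 58 mm high, standing towards the left end of the work. Origin at the centre of its underside.
- objective: Bystander: steel objective lens with a green band, 28 mm wide, 40 mm high, standing behind the counter. Origin at the centre of its underside.
Mind the look-alikes: they are no part of the job. Several things have the shape of the tile; the one meant has the colours described above.

How it is judged:
By the outcome, as a careful person would: the job done as asked, in the order asked, and still so for the second after the job is handed in, with the robot touching nothing.
It also fails if it takes over 128 s, if anything falls off the work surface, if the arm or the gripper's body presses on something with over 40 N, if the wrist force passes 120 N, or if a joint passes its speed limit or range.

ROBOT

A 6-joint arm with a two-finger parallel gripper is mounted at the origin on the work surface. World frame = base frame: x ahead of the robot, y to its left, z up, the work surface at z = 0. Lengths are in m, angles in rad, forces in N, time in s.
With the tool pointing down it reaches from about 0.275 to 0.75 m from the base axis. Payload 10.2 kg.
Tool frame: the origin (TCP) lies midway between the tips of the shut fingers; the grasp point (between the pads) lies 19 mm behind it; z points along the fingers, y is the line along which they close (so a half turn about z gives the same grasp; the last joint's range is limited). The gripper opens to 88 mm and grips with 3 to 60 N. Pads are 18 mm wide; open, the fingers measure 123 mm over their backs; the gripper's body (75 mm by 187 mm) begins 45 mm behind the grasp point.
Start: joints at [-1.47, 0.313, 1.498, -0, 1.331, -0.223], TCP at [0.167, -0.498, 0.239] pointing down, gripper open.
Joint ranges: [-2.94, 2.94], [-0.97, 2.17], [0.19, 2.56], [-1.23, 4.37], [0.02, 3.11], [-2.88, 2.88]. Speed limits (rad/s): [2.39, 2.39, 3.01, 3.14, 3.14, 3.14].

INTERFACE

Orientations are given as a rotation vector (axis times angle).
In Python, from cell import telemetry, grab_frame, workorder gives the robot as it stands.
- The arm moves only by the tool move_arm, never from a script. Its argument "series" is a list of rows, each an object with "rotation": the turn, a rotation vector about the tool's x, y, z in rad, a list of three; "xyz": the shift along the tool's x, y, z in cm, a list of three; "jaw": the closure, from -1 (fully open) to 1 (shut). A call has 1 to 12 rows; each row shifts and turns the commanded pose from where the row before left it, along the tool's axes as they then stand; what a row does not reach is not made up. A row lasts 1/10 s, in which the tool goes at most 50 mm and 8.59 degrees, less where a joint would pass 70% of its speed; a pose out of reach is approached as far as the arm can. A call with a gripper value outside its range is refused whole. The fingers move at their own pace and stop on an object; "squeeze" is the grip in N (left out, the last holds). Time passes only in rows, so rows that do not move let the fingers close. It gives the time, the measured TCP pose, the force, the opening and the grip force at its end, in the units of the state.
- telemetry.get_state(): the state, without advancing time (a new reading comes with each control period).
- grab_frame(name): name is "side" or "top"; returns a dict with "pixels" (480x640x3 uint8, red, green, blue), "z_map" (480x640 float32, m along the optical axis (not along the pixel's ray), 0 where there is no reading), "fx", "fy", "cx", "cy" (pixels), "xyz" and "attitude" of the camera in the world. Camera axes: x right, y up, looking along -z (the intrinsics and any distortion apply to the point x, -y, -z); pixel columns grow to the right and rows downward; lengths in m; the calibration is good to about 2 mm. A picture is of the moment at which its call begins.
- workorder.finish_job(): hands the job in; it is judged then, once.
The state is a dict: "time": time; "joint_pos": joint angles; "qd": joint speeds; "joint_efforts": joint torques, N m; "ee_pos": TCP position; "tcp_rot": TCP orientation; "force": force on the tool from outside, world axes, zero at the start; "wrist_torque": the same for the moment, N m; "finger_gap": opening from 0.0 (shut) to 1.0 (fully open); "gripper_force": force on a finger pad.
Only numpy, scipy, OpenCV 4.12 (cv2) and the standard library are available. Lean on these libraries where they do the work, as an engineer would, in place of code of your own. Each camera call takes 0.05 s, during which the arm holds its last target. There are 200 camera calls.

## Working session

There is one attempt and no reset: what is moved stays moved. The work goes in short steps, Python scripts to look and compute and a tool call to move; the robot and the scene stay as the last step left them, time stands still between calls to the robot, and variables do not carry over. Pictures are saved under pics/ and viewed, at most 14 in all, crops included, and the job is handed in when it is done.

Besides the shell and the picture viewer there is one more tool, called after "Request:" as name(argument=value, ...) on one line, values as JSON. move_arm: Moves the arm, as the interface text tells. Its arguments: {"type":"object","properties":{"series":{"type":"array"},"squeeze":{"type":"number"}},"required":["series"]}

```bash
mkdir -p pics; ls; python3 - <<'E'
from cell import telemetry, grab_frame
import cv2,numpy as np
print(telemetry.get_state())
for n in("top","side"):
    f=grab_frame(n); cv2.imwrite(f"pics/{n}0.png",f["pixels"][:,:,::-1]); np.savez(f"{n}0.npz",**f)
    print(n,{k:v for k,v in f.items() if k not in("pixels","z_map")})
E
```

```text
pics
{'time': 0.0, 'joint_pos': array([-1.47040199e+00,  3.13436654e-01,  1.49842502e+00, -9.49310329e-07,
        1.33101035e+00, -2.23416834e-01]), 'qd': array([ 0.00108726, -0.00143494,  0.00072457,  0.00044878,  0.00043752,
        0.00158274]), 'joint_efforts': array([ 6.93924176e-04, -4.02210653e+01, -2.52265888e+01,  6.95865462e-02,
        3.52785783e-02, -1.17021518e-04]), 'ee_pos': array([ 0.1670001 , -0.49747117,  0.23817244]), 'tcp_rot': array([-3.09924622e+00, -5.06216606e-01, -1.22041583e-04]), 'force': array([ 0.08536638, -0.32723122, -0.50737264]), 'wrist_torque': array([0.00901448, 0.021439  , 0.01737035]), 'gripper_force': 0.0, 'finger_gap': 1.0004074090852626}
top {'fx': 544.2598048299544, 'fy': 544.2598048299544, 'cx': 305.7222588429369, 'cy': 241.7652942823309, 'xyz': array([0.34184123, 0.0135501 , 1.26063892]), 'attitude': array([ 0.12736919, -0.12811957, -1.54227581])}
side {'fx': 433.73664100184374, 'fy': 433.73664100184374, 'cx': 319.30419411038855, 'cy': 238.03358971038526, 'xyz': array([0.17664123, 0.68409108, 0.59580728]), 'attitude': array([ 0.27310122, -1.20651203, -2.39594882])}
```

View pics/top0.png

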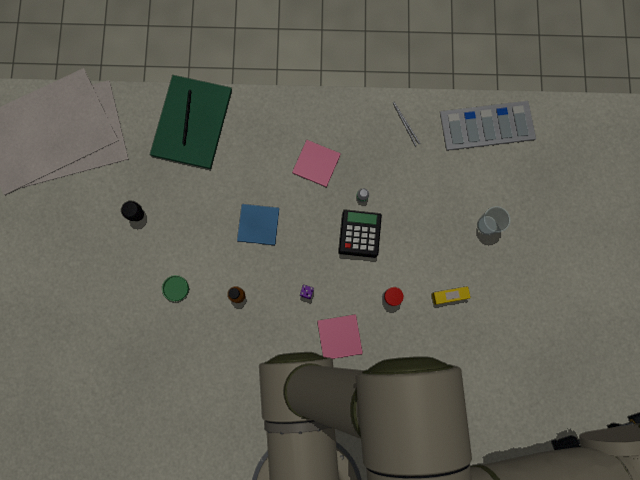

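View pics/side0.png

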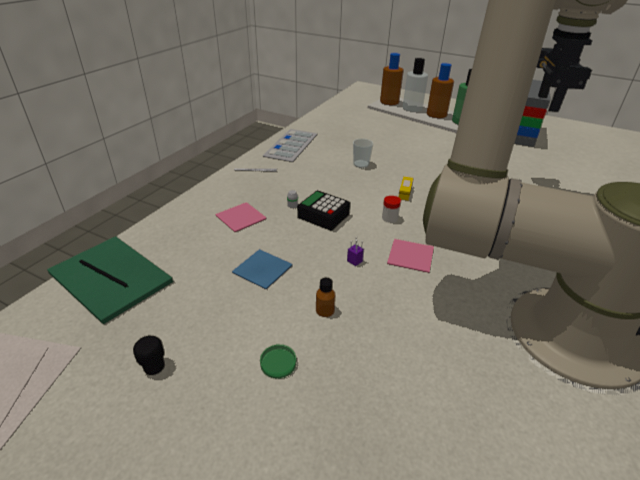

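Top view: tile (259,225), counter (360,233) to its right, dish (176,289), oil (236,295), pin block (307,292), jar (394,297), slide box (451,296), eyepiece (133,211), beaker (490,225), objective (363,195). The two pink tiles are decoys. The side view agrees with this.

```bash
cat > h.py <<'E'
import numpy as np, cv2
from scipy.spatial.transform import Rotation as R
def world(f):
    """per-pixel world points from the depth map"""
    v,u=np.mgrid[:480,:640]; d=f["z_map"]
    p=np.stack([(u-f["cx"])/f["fx"]*d,-(v-f["cy"])/f["fy"]*d,-d],-1)
    return p@R.from_rotvec(f["attitude"]).as_matrix().T+f["xyz"]
def plane(f,uv,z):
    """pixel rays cut with the plane at height z"""
    uv=np.atleast_2d(np.asarray(uv,float))
    r=np.c_[(uv[:,0]-f["cx"])/f["fx"],-(uv[:,1]-f["cy"])/f["fy"],-np.ones(len(uv))]@R.from_rotvec(f["attitude"]).as_matrix().T
    return (f["xyz"]+r*((z-f["xyz"][2])/r[:,2])[:,None])[:,:2]
HSV=dict(tile=((95,90,40),(120,255,255)),dish=((60,80,30),(88,255,255)),pinblock=((125,70,30),(150,255,255)),
 jar=((0,170,70),(4,255,255)),slidebox=((20,120,60),(33,255,255)),oil=None,counter=None,eyepiece=None,objective=None,beaker=None)
TOP=dict(tile=.006,dish=.014,pinblock=.036,jar=.055,slidebox=.030,oil=.075,counter=.040)
def comp(f,name,seed,win=32):
    """colour blob nearest the seed -> min-area rect in world at its top height"""
    hsv=cv2.cvtColor(f["pixels"],cv2.COLOR_RGB2HSV); W=world(f)
    if HSV[name]: m=cv2.inRange(hsv,*HSV[name])
    else: m=((W[...,2]>TOP[name]-.008)&(W[...,2]<TOP[name]+.008)).astype(np.uint8)*255
    b=np.zeros_like(m); x,y=map(int,seed); b[max(0,y-win):y+win,max(0,x-win):x+win]=255; m&=b
    if name in("pinblock",): m=cv2.morphologyEx(m,cv2.MORPH_CLOSE,np.ones((5,5)))
    n,l,s,c=cv2.connectedComponentsWithStats(m)
    k=1+np.argmax(s[1:,4]); m=(l==k)
    cnt=max(cv2.findContours(m.astype(np.uint8),cv2.RETR_EXTERNAL,cv2.CHAIN_APPROX_NONE)[0],key=cv2.contourArea)[:,0]
    w=plane(f,cnt,TOP[name]); rc=cv2.minAreaRect((w*1000).astype(np.float32))
    ys,xs=np.nonzero(m)
    return dict(rect=np.round(rc[0],1),size=np.round(rc[1],1),ang=round(rc[2],1),
      cen=np.round(plane(f,np.c_[xs,ys],TOP[name]).mean(0)*1000,1),zpct=np.round(np.percentile(W[m][:,2]*1000,[5,50,95]),1),n=int(m.sum()))
E
python3 - <<'E'
from h import *
f=dict(np.load("top0.npz"))
S=dict(tile=(259,225),counter=(360,233),dish=(176,289),oil=(236,294),pinblock=(307,292),jar=(394,297),slidebox=(451,296))
for n,s in S.items(): print(n,comp(f,n,s))
for n,s,z in(("eyep",(131,210),.058),("beaker",(488,226),.07),("obj",(363,193),.04)): print(n,plane(f,s,z)[0].round(3))
g=dict(np.load("side0.npz"))
for n,s in dict(tile=(262,268),dish=(278,361),jar=(392,203),slidebox=(406,188),pinblock=(355,255)).items(): print("side",n,comp(g,n,s))
E
```

```text
tile {'rect': array([587.6, 128.8]), 'size': array([89.1, 88.9]), 'ang': 85.4, 'cen': array([587.3, 128.7]), 'zpct': array([0.7, 4.8, 9.1]), 'n': 1408}
counter {'rect': array([ 568.4, -107.4]), 'size': array([89.7, 99.8]), 'ang': 85.2, 'cen': array([ 568.2, -107.4]), 'zpct': array([34.8, 39.5, 44.2]), 'n': 1678}
dish {'rect': array([432.6, 310.9]), 'size': array([54.9, 57.6]), 'ang': 1.4, 'cen': array([432.2, 311.6]), 'zpct': array([-1.7,  3. , 13.6]), 'n': 515}
oil {'rect': array([420.3, 170.6]), 'size': array([21.7, 21.8]), 'ang': 1.4, 'cen': array([420.9, 170.2]), 'zpct': array([70.8, 74.3, 78. ]), 'n': 95}
pinblock {'rect': array([430.4,  10.9]), 'size': array([25.6, 27. ]), 'ang': 73.0, 'cen': array([430. ,  11.4]), 'zpct': array([16.3, 34.9, 56.1]), 'n': 136}
jar {'rect': array([ 422.8, -181.5]), 'size': array([37.7, 37.6]), 'ang': 0.1, 'cen': array([ 423.3, -181.7]), 'zpct': array([49.9, 54. , 57.9]), 'n': 263}
slidebox {'rect': array([ 431.1, -317.1]), 'size': array([28.2, 79.5]), 'ang': 11.6, 'cen': array([ 430.8, -316.7]), 'zpct': array([21.5, 28.4, 32.6]), 'n': 345}
eyep [
[... 165 characters left out ...]
6]), 'zpct': array([2.9, 4.6, 6.2]), 'n': 1215}
side dish {'rect': array([433.6, 318.2]), 'size': array([56.9, 62.8]), 'ang': 29.0, 'cen': array([433. , 318.5]), 'zpct': array([ 0.2,  2.6, 12.8]), 'n': 938}
side jar {'rect': array([ 422.5, -169.4]), 'size': array([37.8, 55.2]), 'ang': 21.1, 'cen': array([ 423.6, -169.3]), 'zpct': array([43.4, 52.4, 54.8]), 'n': 176}
side slidebox {'rect': array([ 428. , -292.5]), 'size': array([ 28.4, 122.9]), 'ang': 11.7, 'cen': array([ 426.2, -286.5]), 'zpct': array([ 3.7, 26.6, 29.4]), 'n': 208}
side pinblock {'rect': array([426.6,  33.1]), 'size': array([30.4, 65.3]), 'ang': 23.5, 'cen': array([426.1,  32.7]), 'zpct': array([ 5.4, 25.6, 36.2]), 'n': 258}
```

```bash
cat > plan.py <<'E'
# usage: plan.py x y z(mm) yawY(deg): shift left to go, in tool axes after the turn
import sys, numpy as np
from scipy.spatial.transform import Rotation as R
from cell import telemetry
s=telemetry.get_state(); M=R.from_rotvec(s["tcp_rot"]).as_matrix()
x,y,z,w=map(float,sys.argv[1:5]); cur=np.degrees(np.arctan2(M[1,1],M[0,1]))
dt=-(w-cur+90)%180; dt=dt-180 if dt>90 else dt
dt=((cur-w+90)%180)-90
dw=np.array([x,y,z])/1000-s["ee_pos"]
T=M@R.from_rotvec([0,0,np.radians(dt)]).as_matrix()
print("t",round(s["time"],2),"tcp",(s["ee_pos"]*1000).round(1),"yawY",round(cur,2),"tilt",np.degrees(np.arccos(-M[2,2])).round(2),"q",s["joint_pos"].round(2))
print("turn z",np.radians(dt).round(4),"then shift cm",(100*T.T@dw).round(2))
E
sed -i '/^dt=-(w/d' plan.py; python3 plan.py 432.5 311.3 120 -4.6
```

```text
t 0.1 tcp [ 167.  -497.5  238.2] yawY -71.45 tilt 0.06 q [-1.47  0.31  1.5  -0.    1.33 -0.22]
turn z -1.1667 then shift cm [82.74 19.98 11.91]
```

Request:
move_arm(series=[{"rotation": [0, 0, -0.146], "xyz": [0, 0, 0], "jaw": -1}, {"rotation": [0, 0, -0.146], "xyz": [0, 0, 0], "jaw": -1}, {"rotation": [0, 0, -0.146], "xyz": [0, 0, 0], "jaw": -1}, {"rotation": [0, 0, -0.146], "xyz": [0, 0, 0], "jaw": -1}, {"rotation": [0, 0, -0.146], "xyz": [0, 0, 0], "jaw": -1}, {"rotation": [0, 0, -0.146], "xyz": [0, 0, 0], "jaw": -1}, {"rotation": [0, 0, -0.146], "xyz": [0, 0, 0], "jaw": -1}, {"rotation": [0, 0, -0.146], "xyz": [0, 0, 0], "jaw": -1}], squeeze=12)

```text
time: 0.9
ee_pos: [0.167, -0.4976, 0.2384]
tcp_rot: [-2.301, -2.138, -0.001]
force: [-0.1, 0.1, -0.0]
finger_gap: 1.0
gripper_force: 0.0
```

```bash
python3 plan.py 432.5 311.3 120 -4.6
```

```text
t 0.9 tcp [ 167.  -497.6  238.4] yawY -4.18 tilt 0.05 q [-1.47  0.31  1.5  -0.    1.33 -1.4 ]
turn z 0.0073 then shift cm [82.75 19.98 11.9 ]
```

Request:
move_arm(series=[{"rotation": [0, 0, 0.0073], "xyz": [0, 0, 0], "jaw": -1}, {"rotation": [0, 0, 0], "xyz": [2.5, 4, 0], "jaw": -1}, {"rotation": [0, 0, 0], "xyz": [2.5, 4, 0], "jaw": -1}, {"rotation": [0, 0, 0], "xyz": [2.5, 4, 0], "jaw": -1}, {"rotation": [0, 0, 0], "xyz": [2.5, 4, 0], "jaw": -1}, {"rotation": [0, 0, 0], "xyz": [2.5, 4, 0], "jaw": -1}, {"rotation": [0, 0, 0], "xyz": [4.5, 0, 0], "jaw": -1}, {"rotation": [0, 0, 0], "xyz": [4.5, 0, 0], "jaw": -1}, {"rotation": [0, 0, 0], "xyz": [4.5, 0, 0], "jaw": -1}, {"rotation": [0, 0, 0], "xyz": [4.5, 0, 0], "jaw": -1}, {"rotation": [0, 0, 0], "xyz": [4.5, 0, 0], "jaw": -1}, {"rotation": [0, 0, 0], "xyz": [4.5, 0, 0], "jaw": -1}])

```text
time: 2.1
ee_pos: [0.4, -0.1197, 0.2387]
tcp_rot: [-2.321, -2.117, -0.0]
force: [1.8, -0.0, 1.3]
finger_gap: 1.001
gripper_force: 0.0
```

Request:
move_arm(series=[{"rotation": [0, 0, 0], "xyz": [4.5, 0, 0], "jaw": -1}, {"rotation": [0, 0, 0], "xyz": [4.5, 0, 0], "jaw": -1}, {"rotation": [0, 0, 0], "xyz": [4.5, 0, 0], "jaw": -1}, {"rotation": [0, 0, 0], "xyz": [4.5, 0, 0], "jaw": -1}, {"rotation": [0, 0, 0], "xyz": [4.5, 0, 0], "jaw": -1}, {"rotation": [0, 0, 0], "xyz": [4.5, 0, 0], "jaw": -1}, {"rotation": [0, 0, 0], "xyz": [4.5, 0, 0], "jaw": -1}, {"rotation": [0, 0, 0], "xyz": [4.5, 0, 0], "jaw": -1}, {"rotation": [0, 0, 0], "xyz": [3, 0, 0], "jaw": -1}, {"rotation": [0, 0, 0], "xyz": [0, 0, 0], "jaw": -1}, {"rotation": [0, 0, 0], "xyz": [0, 0, 0], "jaw": -1}])

```text
time: 3.2
ee_pos: [0.4337, 0.2671, 0.2383]
tcp_rot: [-2.317, -2.121, 0.001]
force: [-1.0, 0.1, -0.6]
finger_gap: 1.003
gripper_force: 0.0
```

```bash
python3 plan.py 432.5 311.3 3 -4.6
```

```text
t 3.2 tcp [433.7 267.1 238.3] yawY -5.06 tilt 0.05 q [ 0.32  0.28  1.54 -0.    1.32  0.41]
turn z -0.0079 then shift cm [ 4.41 -0.45 23.53]
```

Request:
move_arm(series=[{"rotation": [0, 0, -0.008], "xyz": [0, 0, 0], "jaw": -1}, {"rotation": [0, 0, 0], "xyz": [2.2, -0.22, 0], "jaw": -1}, {"rotation": [0, 0, 0], "xyz": [2.2, -0.22, 0], "jaw": -1}, {"rotation": [0, 0, 0], "xyz": [0, 0, 4.5], "jaw": -1}, {"rotation": [0, 0, 0], "xyz": [0, 0, 4.5], "jaw": -1}, {"rotation": [0, 0, 0], "xyz": [0, 0, 4.5], "jaw": -1}, {"rotation": [0, 0, 0], "xyz": [0, 0, 4.5], "jaw": -1}, {"rotation": [0, 0, 0], "xyz": [0, 0, 2], "jaw": -1}, {"rotation": [0, 0, 0], "xyz": [0, 0, 0], "jaw": -1}, {"rotation": [0, 0, 0], "xyz": [0, 0, 0], "jaw": -1}])

```text
time: 4.2
ee_pos: [0.4337, 0.3108, 0.0398]
tcp_rot: [2.308, 2.131, 0.002]
force: [0.1, 0.1, 0.3]
finger_gap: 1.002
gripper_force: 0.0
```

```bash
python3 plan.py 432.5 311.3 4 -4.6; python3 - <<'E'
from cell import grab_frame
import cv2,numpy as np
f=grab_frame("side"); cv2.imwrite("pics/s1.png",cv2.resize(f["pixels"][260:480,160:480,::-1],None,fx=2,fy=2))
E
```

```text
t 4.2 tcp [433.7 310.8  39.8] yawY -4.58 tilt 0.06 q [ 0.4   0.57  1.68 -0.    0.88  0.48]
turn z 0.0004 then shift cm [ 0.03 -0.13  3.58]
```

View pics/s1.png

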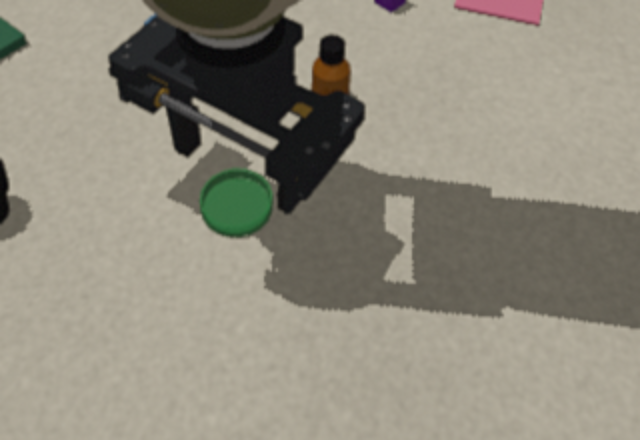

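The crop shows the fingers at (185,145) and (290,200) straddling the green dish at (237,203), with the oil bottle well clear. I'll go down and grip.

Request:
move_arm(series=[{"rotation": [0, 0, 0], "xyz": [0.1, -0.12, 1.8], "jaw": -1}, {"rotation": [0, 0, 0], "xyz": [0, 0, 1.75], "jaw": -1}, {"rotation": [0, 0, 0], "xyz": [0, 0, 0], "jaw": -1}, {"rotation": [0, 0, 0], "xyz": [0, 0, 0], "jaw": 1}, {"rotation": [0, 0, 0], "xyz": [0, 0, 0], "jaw": 1}, {"rotation": [0, 0, 0], "xyz": [0, 0, 0], "jaw": 1}, {"rotation": [0, 0, 0], "xyz": [0, 0, 0], "jaw": 1}, {"rotation": [0, 0, 0], "xyz": [0, 0, 0], "jaw": 1}], squeeze=12)

```text
time: 5.05
ee_pos: [0.4323, 0.3126, 0.004]
tcp_rot: [2.306, 2.132, 0.002]
force: [0.1, -0.7, 6.1]
finger_gap: 0.682
gripper_force: 12.0
```

```bash
python3 plan.py 587.5 129 110 -4.6; python3 -c "
from cell import telemetry as t;s=t.get_state();print(s['finger_gap'],s['gripper_force'],s['force'])"
```

```text
t 5.05 tcp [432.3 312.6   4. ] yawY -4.49 tilt 0.08 q [ 0.41  0.63  1.7  -0.    0.81  0.48]
turn z 0.002 then shift cm [-17.05  16.95 -10.59]
0.682240442493811 12.001684592105448 [ 0.08645481 -0.72452056  6.14503877]
```

Request:
move_arm(series=[{"rotation": [0, 0, 0], "xyz": [0, 0, -2], "jaw": 1}, {"rotation": [0, 0, 0], "xyz": [0, 0, -4], "jaw": 1}, {"rotation": [0, 0, 0], "xyz": [0, 0, -4.6], "jaw": 1}, {"rotation": [0, 0, 0], "xyz": [-2, 2, 0], "jaw": 1}, {"rotation": [0, 0, 0], "xyz": [-3.2, 3.2, 0], "jaw": 1}, {"rotation": [0, 0, 0], "xyz": [-3.5, 3.5, 0], "jaw": 1}, {"rotation": [0, 0, 0], "xyz": [-3.5, 3.5, 0], "jaw": 1}, {"rotation": [0, 0, 0], "xyz": [-3, 2.9, 0], "jaw": 1}, {"rotation": [0, 0, 0], "xyz": [-1.85, 1.85, 0], "jaw": 1}, {"rotation": [0, 0, 0], "xyz": [0, 0, 0], "jaw": 1}, {"rotation": [0, 0, 0], "xyz": [0, 0, 0], "jaw": 1}, {"rotation": [0, 0, 0], "xyz": [0, 0, 0], "jaw": 1}])

```text
time: 6.25
ee_pos: [0.5867, 0.1302, 0.1091]
tcp_rot: [-2.305, -2.134, 0.001]
force: [-0.2, 0.7, -0.0]
finger_gap: 0.683
gripper_force: 12.0
```

```bash
python3 plan.py 587.5 129 11 -4.6; python3 -c "
from h import *;from cell import grab_frame
f=grab_frame('top');print(comp(f,'dish',(259,225),60))"
```

```text
t 6.25 tcp [586.7 130.2 109.1] yawY -4.42 tilt 0.04 q [0.02 0.6  1.42 0.   1.13 0.1 ]
turn z 0.0031 then shift cm [-0.11  0.09  9.81]
{'rect': array([724.4, 271.1]), 'size': array([2.5, 4.7]), 'ang': 1.5, 'cen': array([725. , 271.6]), 'zpct': array([7.8, 8. , 8.6]), 'n': 4}
```

Request:
move_arm(series=[{"rotation": [0, 0, 0.003], "xyz": [-0.11, 0.09, 3], "jaw": 1}, {"rotation": [0, 0, 0], "xyz": [0, 0, 4], "jaw": 1}, {"rotation": [0, 0, 0], "xyz": [0, 0, 1.8], "jaw": 1}, {"rotation": [0, 0, 0], "xyz": [0, 0, 0.6], "jaw": 1}, {"rotation": [0, 0, 0], "xyz": [0, 0, 0.4], "jaw": 1}, {"rotation": [0, 0, 0], "xyz": [0, 0, 0], "jaw": 1}, {"rotation": [0, 0, 0], "xyz": [0, 0, 0], "jaw": 1}])

```text
time: 7.0
ee_pos: [0.5889, 0.1282, 0.0124]
tcp_rot: [2.309, 2.129, 0.002]
force: [0.4, 0.3, -0.3]
finger_gap: 0.679
gripper_force: 12.0
```

```bash
python3 plan.py 587.5 129 10.5 -4.6
```

```text
t 7.0 tcp [588.9 128.2  12.4] yawY -4.64 tilt 0.11 q [0.02 0.73 1.47 0.   0.93 0.1 ]
turn z -0.0007 then shift cm [ 0.07 -0.15  0.19]
```

Request:
move_arm(series=[{"rotation": [0, 0, 0], "xyz": [0.05, -0.12, 0.1], "jaw": 1}, {"rotation": [0, 0, 0], "xyz": [0, 0, 0.1], "jaw": 1}, {"rotation": [0, 0, 0], "xyz": [0, 0, 0], "jaw": 1}, {"rotation": [0, 0, 0], "xyz": [0, 0, 0], "jaw": 1}, {"rotation": [0, 0, 0], "xyz": [0, 0, 0], "jaw": -1}, {"rotation": [0, 0, 0], "xyz": [0, 0, 0], "jaw": -1}, {"rotation": [0, 0, 0], "xyz": [0, 0, 0], "jaw": -1}, {"rotation": [0, 0, 0], "xyz": [0, 0, -2], "jaw": -1}, {"rotation": [0, 0, 0], "xyz": [0, 0, -4.5], "jaw": -1}, {"rotation": [0, 0, 0], "xyz": [0, 0, -4.5], "jaw": -1}])

```text
time: 8.0
ee_pos: [0.5867, 0.1285, 0.12]
tcp_rot: [-2.309, -2.128, 0.002]
force: [0.9, 0.6, -0.6]
finger_gap: 1.002
gripper_force: 0.0
```

```bash
python3 plan.py 430.2 11.2 120 -17; python3 plan.py 430.2 11.2 120 -4.6
```

```text
t 8.0 tcp [586.7 128.5 120. ] yawY -4.66 tilt 0.11 q [0.02 0.59 1.41 0.   1.15 0.1 ]
turn z 0.2153 then shift cm [-15.8  -11.53   0.03]
t 8.0 tcp [586.7 128.5 120. ] yawY -4.66 tilt 0.11 q [0.02 0.59 1.41 0.   1.15 0.1 ]
turn z -0.0011 then shift cm [-12.95 -14.66   0.03]
```

Request:
move_arm(series=[{"rotation": [0, 0, 0.108], "xyz": [0, 0, 0], "jaw": -1}, {"rotation": [0, 0, 0.107], "xyz": [0, 0, 0], "jaw": -1}, {"rotation": [0, 0, 0], "xyz": [-3.16, -2.3, 0], "jaw": -1}, {"rotation": [0, 0, 0], "xyz": [-3.16, -2.3, 0], "jaw": -1}, {"rotation": [0, 0, 0], "xyz": [-3.16, -2.3, 0], "jaw": -1}, {"rotation": [0, 0, 0], "xyz": [-3.16, -2.3, 0], "jaw": -1}, {"rotation": [0, 0, 0], "xyz": [-3.16, -2.3, 0], "jaw": -1}, {"rotation": [0, 0, 0], "xyz": [0, 0, 3], "jaw": -1}, {"rotation": [0, 0, 0], "xyz": [0, 0, 0], "jaw": -1}, {"rotation": [0, 0, 0], "xyz": [0, 0, 0], "jaw": -1}])

```text
time: 9.0
ee_pos: [0.4314, 0.0112, 0.0896]
tcp_rot: [-2.525, -1.869, 0.0]
force: [0.7, 0.1, -0.0]
finger_gap: 0.995
gripper_force: 0.0
```

```bash
python3 plan.py 430.2 11.2 18 -17;python3 plan.py 430.2 11.2 18 -17; python3 - <<'E'
from h import *;from cell import grab_frame
f=grab_frame("side"); np.savez("s2.npz",**f)
g=f["pixels"]; a=cv2.resize(g[225:345,200:380,::-1],None,fx=4,fy=4,interpolation=2); cv2.imwrite("pics/s2.png",a)
print(comp(f,"dish",(262,265),40))
E
```

```text
t 9.0 tcp [431.4  11.2  89.6] yawY -16.97 tilt 0.03 q [-0.25  0.31  1.95  0.    0.88  0.05]
turn z 0.0005 then shift cm [-0.03 -0.11  7.16]
t 9.0 tcp [431.4  11.2  89.6] yawY -16.97 tilt 0.03 q [-0.25  0.31  1.95  0.    0.88  0.05]
turn z 0.0005 then shift cm [-0.03 -0.11  7.16]
{'rect': array([587.9, 130.7]), 'size': array([58. , 70.8]), 'ang': 32.4, 'cen': array([587.1, 131.3]), 'zpct': array([ 6.1,  9.1, 18.7]), 'n': 552}
```

View pics/s2.png

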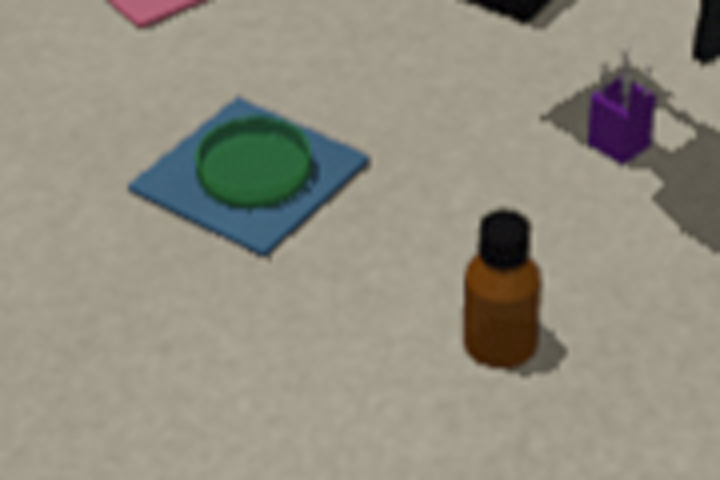

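The crop shows the dish (253,163) lying on the blue tile (249,177). The pin block is upright at (622,122) and untouched. Now I'll grip the block.

Request:
move_arm(series=[{"rotation": [0, 0, 0], "xyz": [0, -0.07, 2.5], "jaw": -1}, {"rotation": [0, 0, 0], "xyz": [0, 0, 2.5], "jaw": -1}, {"rotation": [0, 0, 0], "xyz": [0, 0, 2.3], "jaw": -1}, {"rotation": [0, 0, 0], "xyz": [0, 0, 0], "jaw": 1}, {"rotation": [0, 0, 0], "xyz": [0, 0, 0], "jaw": 1}, {"rotation": [0, 0, 0], "xyz": [0, 0, 0], "jaw": 1}, {"rotation": [0, 0, 0], "xyz": [0, 0, 0], "jaw": 1}, {"rotation": [0, 0, 0], "xyz": [0, 0, 0], "jaw": 1}, {"rotation": [0, 0, 0], "xyz": [0, 0, 0], "jaw": 1}, {"rotation": [0, 0, 0], "xyz": [0, 0, 0], "jaw": 1}], squeeze=12)

```text
time: 10.05
ee_pos: [0.4305, 0.0112, 0.0164]
tcp_rot: [2.525, 1.869, 0.0]
force: [0.3, -0.8, 0.1]
finger_gap: 0.387
gripper_force: 0.0
```

```bash
python3 plan.py 587.5 129 110 -4.6
```

```text
t 10.05 tcp [430.5  11.2  16.4] yawY -16.98 tilt 0.02 q [-0.25  0.45  2.    0.    0.69  0.05]
turn z -0.2161 then shift cm [13.   14.71 -9.35]
```

Request:
move_arm(series=[{"rotation": [0, 0, 0], "xyz": [0, 0, 0], "jaw": 1}, {"rotation": [0, 0, 0], "xyz": [0, 0, 0], "jaw": 1}, {"rotation": [0, 0, 0], "xyz": [0, 0, 0], "jaw": 1}])

```text
time: 10.35
ee_pos: [0.4304, 0.0113, 0.0163]
tcp_rot: [2.525, 1.869, 0.0]
force: [-0.3, -0.4, 2.3]
finger_gap: 0.294
gripper_force: 12.0
```

Request:
move_arm(series=[{"rotation": [0, 0, 0], "xyz": [0, 0, -2], "jaw": 1}, {"rotation": [0, 0, 0], "xyz": [0, 0, -4], "jaw": 1}, {"rotation": [0, 0, 0], "xyz": [0, 0, -3.4], "jaw": 1}, {"rotation": [0, 0, -0.108], "xyz": [0, 0, 0], "jaw": 1}, {"rotation": [0, 0, -0.108], "xyz": [0, 0, 0], "jaw": 1}, {"rotation": [0, 0, 0], "xyz": [0, 0, 0], "jaw": 1}])

```text
time: 10.95
ee_pos: [0.4303, 0.0113, 0.1103]
tcp_rot: [2.308, 2.132, 0.0]
force: [-0.2, 0.6, 0.0]
finger_gap: 0.292
gripper_force: 12.0
```

```bash
python3 - <<'E'
from h import *;from cell import grab_frame
f=grab_frame("top"); TOP["dish"]=.02
print(comp(f,"dish",(259,225),40)); TOP["tile"]=.006; print(comp(f,"tile",(259,225),40))
cv2.imwrite("pics/t2.png",cv2.resize(f["pixels"][150:320,160:360,::-1],None,fx=3,fy=3,interpolation=2))
# rim points by depth
W=world(f);b=W[190:265,215:300].reshape(-1,3);p=b[(abs(b[:,2]-.02)<.003)]
print(len(p),cv2.minEnclosingCircle((p[:,:2]*1000).astype('f4')),p.mean(0))
E
python3 plan.py 587.5 129 110 -4.6
```

```text
{'rect': array([584.1, 128.5]), 'size': array([59.3, 58.1]), 'ang': 2.0, 'cen': array([584. , 129.1]), 'zpct': array([ 4.1,  8.6, 20. ]), 'n': 522}
{'rect': array([587.7, 128.8]), 'size': array([89.1, 89. ]), 'ang': 85.2, 'cen': array([588.1, 127.9]), 'zpct': array([0.7, 5.2, 9.3]), 'n': 860}
70 ((585.5481567382812, 130.37721252441406), 29.91199493408203) [0.58518234 0.13212773 0.01936308]
t 11.0 tcp [430.2  11.3 110.1] yawY -4.73 tilt 0.02 q [-0.25  0.27  1.93 -0.    0.94 -0.16]
turn z -0.0023 then shift cm [1.299e+01 1.473e+01 1.000e-02]
```

View pics/t2.png

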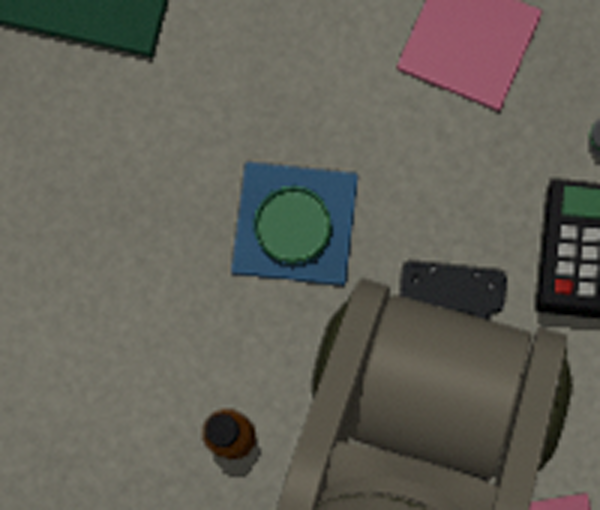

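The dish is centred on the tile to about 1.5 mm (dish (293,226), tile (295,224)). Next I'll move the pin block over it.

Request:
move_arm(series=[{"rotation": [0, 0, 0], "xyz": [1.3, 1.5, 0], "jaw": 1}, {"rotation": [0, 0, 0], "xyz": [2.6, 2.9, 0], "jaw": 1}, {"rotation": [0, 0, 0], "xyz": [2.8, 3.2, 0], "jaw": 1}, {"rotation": [0, 0, 0], "xyz": [2.8, 3.2, 0], "jaw": 1}, {"rotation": [0, 0, 0], "xyz": [2.2, 2.6, 0], "jaw": 1}, {"rotation": [0, 0, 0], "xyz": [1.29, 1.25, 0], "jaw": 1}, {"rotation": [0, 0, 0], "xyz": [0, 0, 3], "jaw": 1}, {"rotation": [0, 0, 0], "xyz": [0, 0, 2.5], "jaw": 1}, {"rotation": [0, 0, 0], "xyz": [0, 0, 1], "jaw": 1}, {"rotation": [0, 0, 0], "xyz": [0, 0, 0], "jaw": 1}, {"rotation": [0, 0, 0], "xyz": [0, 0, 0], "jaw": 1}, {"rotation": [0, 0, 0], "xyz": [0, 0, 0], "jaw": 1}])

```text
time: 12.2
ee_pos: [0.5875, 0.129, 0.0466]
tcp_rot: [2.308, 2.129, 0.003]
force: [-0.3, -0.3, 0.5]
finger_gap: 0.292
gripper_force: 12.0
```

```bash
python3 plan.py 586.7 129.2 26 -4.6
```

```text
t 12.2 tcp [587.5 129.   46.6] yawY -4.64 tilt 0.13 q [0.02 0.68 1.46 0.   1.   0.1 ]
turn z -0.0007 then shift cm [ 0.02 -0.09  2.06]
```

Request:
move_arm(series=[{"rotation": [0, 0, 0], "xyz": [0, -0.06, 1], "jaw": 1}, {"rotation": [0, 0, 0], "xyz": [0, 0, 0.7], "jaw": 1}, {"rotation": [0, 0, 0], "xyz": [0, 0, 0.2], "jaw": 1}, {"rotation": [0, 0, 0], "xyz": [0, 0, 0.15], "jaw": 1}, {"rotation": [0, 0, 0], "xyz": [0, 0, 0.05], "jaw": 1}, {"rotation": [0, 0, 0], "xyz": [0, 0, 0], "jaw": 1}, {"rotation": [0, 0, 0], "xyz": [0, 0, 0], "jaw": 1}])

```text
time: 12.9
ee_pos: [0.586, 0.1291, 0.0253]
tcp_rot: [-2.308, -2.13, 0.001]
force: [-5.4, -1.3, 11.7]
finger_gap: 0.295
gripper_force: 12.0
```

```bash
python3 plan.py 586.7 129.2 25.4 -4.6
```

```text
t 12.9 tcp [586.  129.1  25.3] yawY -4.59 tilt 0.03 q [ 0.02  0.71  1.47 -0.    0.96  0.1 ]
turn z 0.0001 then shift cm [ 0.02  0.07 -0.01]
```

Request:
move_arm(series=[{"rotation": [0, 0, 0], "xyz": [0, 0, 0], "jaw": -1}, {"rotation": [0, 0, 0], "xyz": [0, 0, 0], "jaw": -1}, {"rotation": [0, 0, 0], "xyz": [0, 0, 0], "jaw": -1}, {"rotation": [0, 0, 0], "xyz": [0, 0, 0], "jaw": -1}, {"rotation": [0, 0, 0], "xyz": [0, 0, -1.5], "jaw": -1}, {"rotation": [0, 0, 0], "xyz": [0, 0, -4], "jaw": -1}, {"rotation": [0, 0, 0], "xyz": [0, 0, -4.5], "jaw": -1}, {"rotation": [0, 0, 0], "xyz": [0, 0, 0], "jaw": -1}])

```text
time: 13.7
ee_pos: [0.589, 0.1293, 0.1314]
tcp_rot: [2.303, 2.126, 0.014]
force: [0.3, -0.1, 0.1]
finger_gap: 0.989
gripper_force: 0.0
```

```bash
python3 plan.py 420.6 170.4 22 -4.6
```

```text
t 13.7 tcp [589.  129.3 131.4] yawY -4.59 tilt 0.66 q [0.02 0.57 1.4  0.   1.16 0.1 ]
turn z 0.0002 then shift cm [  2.74 -17.24  10.75]
```

Request:
move_arm(series=[{"rotation": [0, 0, 0], "xyz": [0.69, -4.3, 0], "jaw": -1}, {"rotation": [0, 0, 0], "xyz": [0.69, -4.3, 0], "jaw": -1}, {"rotation": [0, 0, 0], "xyz": [0.69, -4.3, 0], "jaw": -1}, {"rotation": [0, 0, 0], "xyz": [0.69, -4.3, 0], "jaw": -1}, {"rotation": [0, 0, 0], "xyz": [0, 0, 0], "jaw": -1}, {"rotation": [0, 0, 0], "xyz": [0, 0, 0], "jaw": -1}])

```text
time: 14.3
ee_pos: [0.4171, 0.1706, 0.125]
tcp_rot: [2.307, 2.131, 0.002]
force: [-0.0, 0.9, -0.3]
finger_gap: 1.004
gripper_force: 0.0
```

```bash
python3 plan.py 420.6 170.4 22 -4.6; python3 - <<'E'
from h import *;from cell import grab_frame
f=grab_frame("side"); cv2.imwrite("pics/s3.png",cv2.resize(f["pixels"][225:345,200:380,::-1],None,fx=4,fy=4,interpolation=2))
E
```

```text
t 14.3 tcp [417.1 170.6 125. ] yawY -4.56 tilt 0.09 q [ 0.13  0.28  1.86 -0.    0.99  0.21]
turn z 0.0007 then shift cm [1.00e-02 3.30e-01 1.03e+01]
```

View pics/s3.png

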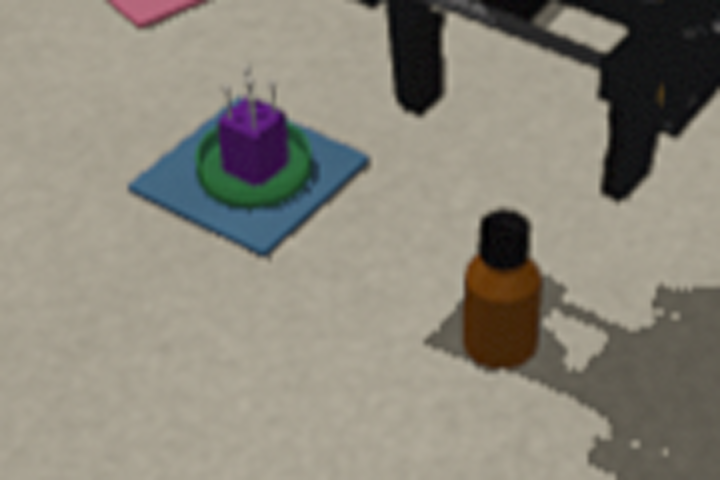

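The pin block stands upright in the middle of the dish at (253,150), and the gripper is above the oil bottle (502,290). I'll grip it next.

Request:
move_arm(series=[{"rotation": [0, 0, 0], "xyz": [0, 0.32, 0], "jaw": -1}, {"rotation": [0, 0, 0], "xyz": [0, 0, 4], "jaw": -1}, {"rotation": [0, 0, 0], "xyz": [0, 0, 4], "jaw": -1}, {"rotation": [0, 0, 0], "xyz": [0, 0, 2.2], "jaw": -1}, {"rotation": [0, 0, 0], "xyz": [0, 0, 0], "jaw": 1}, {"rotation": [0, 0, 0], "xyz": [0, 0, 0], "jaw": 1}, {"rotation": [0, 0, 0], "xyz": [0, 0, 0], "jaw": 1}, {"rotation": [0, 0, 0], "xyz": [0, 0, 0], "jaw": 1}, {"rotation": [0, 0, 0], "xyz": [0, 0, 0], "jaw": 1}, {"rotation": [0, 0, 0], "xyz": [0, 0, 0], "jaw": 1}, {"rotation": [0, 0, 0], "xyz": [0, 0, 0], "jaw": 1}, {"rotation": [0, 0, 0], "xyz": [0, 0, 0], "jaw": 1}], squeeze=20)

```text
time: 15.55
ee_pos: [0.4205, 0.1701, 0.0225]
tcp_rot: [2.309, 2.13, 0.001]
force: [0.1, 0.9, 4.2]
finger_gap: 0.4
gripper_force: 20.0
```

```bash
python3 plan.py 578 10.7 110 -4.6
```

```text
t 15.55 tcp [420.5 170.1  22.5] yawY -4.6 tilt 0.04 q [0.13 0.48 1.93 0.   0.73 0.21]
turn z -0.0 then shift cm [-14.63  16.99  -8.74]
```

Request:
move_arm(series=[{"rotation": [0, 0, 0], "xyz": [0, 0, -2], "jaw": 1}, {"rotation": [0, 0, 0], "xyz": [0, 0, -4], "jaw": 1}, {"rotation": [0, 0, 0], "xyz": [0, 0, -4], "jaw": 1}, {"rotation": [0, 0, 0], "xyz": [-1.5, 1.8, 0], "jaw": 1}, {"rotation": [0, 0, 0], "xyz": [-2.8, 3.2, 0], "jaw": 1}, {"rotation": [0, 0, 0], "xyz": [-3, 3.5, 0], "jaw": 1}, {"rotation": [0, 0, 0], "xyz": [-3, 3.5, 0], "jaw": 1}, {"rotation": [0, 0, 0], "xyz": [-2.8, 3.2, 0], "jaw": 1}, {"rotation": [0, 0, 0], "xyz": [-1.53, 1.79, 0], "jaw": 1}, {"rotation": [0, 0, 0], "xyz": [0, 0, 0], "jaw": 1}, {"rotation": [0, 0, 0], "xyz": [0, 0, 0], "jaw": 1}, {"rotation": [0, 0, 0], "xyz": [0, 0, 0], "jaw": 1}])

```text
time: 16.75
ee_pos: [0.5771, 0.0115, 0.1221]
tcp_rot: [-2.307, -2.131, 0.001]
force: [0.8, 0.2, -0.1]
finger_gap: 0.397
gripper_force: 20.0
```

```bash
python3 plan.py 578 10.7 22.5 -4.6
```

```text
t 16.75 tcp [577.1  11.5 122.1] yawY -4.55 tilt 0.05 q [-0.18  0.54  1.48  0.    1.12 -0.1 ]
turn z 0.0008 then shift cm [-0.08  0.11  9.96]
```

Request:
move_arm(series=[{"rotation": [0, 0, 0], "xyz": [-0.08, 0.08, 3], "jaw": 1}, {"rotation": [0, 0, 0], "xyz": [0, 0, 4], "jaw": 1}, {"rotation": [0, 0, 0], "xyz": [0, 0, 2], "jaw": 1}, {"rotation": [0, 0, 0], "xyz": [0, 0, 0.5], "jaw": 1}, {"rotation": [0, 0, 0], "xyz": [0, 0, 0.3], "jaw": 1}, {"rotation": [0, 0, 0], "xyz": [0, 0, 0], "jaw": 1}, {"rotation": [0, 0, 0], "xyz": [0, 0, 0], "jaw": 1}])

```text
time: 17.45
ee_pos: [0.5791, 0.0098, 0.0255]
tcp_rot: [2.307, 2.13, 0.002]
force: [-0.2, -0.3, -0.9]
finger_gap: 0.401
gripper_force: 20.0
```

```bash
python3 plan.py 578 10.7 22.5 -4.6
```

```text
t 17.45 tcp [579.1   9.8  25.5] yawY -4.59 tilt 0.12 q [-0.19  0.67  1.55  0.    0.92 -0.11]
turn z 0.0002 then shift cm [ 0.08 -0.12  0.3 ]
```

Request:
move_arm(series=[{"rotation": [0, 0, 0], "xyz": [0.05, -0.08, 0.15], "jaw": 1}, {"rotation": [0, 0, 0], "xyz": [0, 0, 0.15], "jaw": 1}, {"rotation": [0, 0, 0], "xyz": [0, 0, 0], "jaw": 1}, {"rotation": [0, 0, 0], "xyz": [0, 0, 0], "jaw": 1}, {"rotation": [0, 0, 0], "xyz": [0, 0, 0], "jaw": -1}, {"rotation": [0, 0, 0], "xyz": [0, 0, 0], "jaw": -1}, {"rotation": [0, 0, 0], "xyz": [0, 0, 0], "jaw": -1}, {"rotation": [0, 0, 0], "xyz": [0, 0, 0], "jaw": -1}, {"rotation": [0, 0, 0], "xyz": [0, 0, -2], "jaw": -1}, {"rotation": [0, 0, 0], "xyz": [0, 0, -4.5], "jaw": -1}, {"rotation": [0, 0, 0], "xyz": [0, 0, -4.5], "jaw": -1}, {"rotation": [0, 0, 0], "xyz": [0, 0, 0], "jaw": -1}])

```text
time: 18.65
ee_pos: [0.5804, 0.01, 0.1371]
tcp_rot: [2.303, 2.125, 0.01]
force: [0.9, 0.7, -0.7]
finger_gap: 1.003
gripper_force: 0.0
```

```bash
python3 plan.py 423 -181.6 28 -4.6
```

```text
t 18.65 tcp [580.4  10.  137.1] yawY -4.59 tilt 0.6 q [-0.18  0.52  1.47  0.    1.14 -0.1 ]
turn z 0.0001 then shift cm [-20.35 -14.26  10.78]
```

Request:
move_arm(series=[{"rotation": [0, 0, 0], "xyz": [-3.4, -2.37, 0], "jaw": -1}, {"rotation": [0, 0, 0], "xyz": [-3.4, -2.37, 0], "jaw": -1}, {"rotation": [0, 0, 0], "xyz": [-3.4, -2.37, 0], "jaw": -1}, {"rotation": [0, 0, 0], "xyz": [-3.4, -2.37, 0], "jaw": -1}, {"rotation": [0, 0, 0], "xyz": [-3.4, -2.37, 0], "jaw": -1}, {"rotation": [0, 0, 0], "xyz": [-3.4, -2.37, 0], "jaw": -1}, {"rotation": [0, 0, 0], "xyz": [0, 0, 0], "jaw": -1}, {"rotation": [0, 0, 0], "xyz": [0, 0, 0], "jaw": -1}, {"rotation": [0, 0, 0], "xyz": [0, 0, 0], "jaw": -1}])

```text
time: 19.55
ee_pos: [0.4201, -0.181, 0.131]
tcp_rot: [-2.308, -2.131, -0.0]
force: [1.3, 0.1, -1.0]
finger_gap: 0.999
gripper_force: 0.0
```

```bash
python3 plan.py 423 -181.6 28 -4.6
```

```text
t 19.55 tcp [ 420.1 -181.   131. ] yawY -4.55 tilt 0.02 q [-0.66  0.29  1.84  0.    1.01 -0.58]
turn z 0.0008 then shift cm [-0.04  0.3  10.3 ]
```

Request:
move_arm(series=[{"rotation": [0, 0, 0], "xyz": [-0.04, 0.3, 0], "jaw": -1}, {"rotation": [0, 0, 0], "xyz": [0, 0, 4], "jaw": -1}, {"rotation": [0, 0, 0], "xyz": [0, 0, 4], "jaw": -1}, {"rotation": [0, 0, 0], "xyz": [0, 0, 2.3], "jaw": -1}, {"rotation": [0, 0, 0], "xyz": [0, 0, 0], "jaw": 1}, {"rotation": [0, 0, 0], "xyz": [0, 0, 0], "jaw": 1}, {"rotation": [0, 0, 0], "xyz": [0, 0, 0], "jaw": 1}, {"rotation": [0, 0, 0], "xyz": [0, 0, 0], "jaw": 1}, {"rotation": [0, 0, 0], "xyz": [0, 0, 0], "jaw": 1}, {"rotation": [0, 0, 0], "xyz": [0, 0, 0], "jaw": 1}, {"rotation": [0, 0, 0], "xyz": [0, 0, 0], "jaw": 1}, {"rotation": [0, 0, 0], "xyz": [0, 0, 0], "jaw": 1}], squeeze=20)

```text
time: 20.75
ee_pos: [0.4229, -0.1824, 0.0287]
tcp_rot: [2.308, 2.13, 0.0]
force: [0.1, -0.0, 6.3]
finger_gap: 0.465
gripper_force: 20.0
```

```bash
python3 plan.py 594.8 219.2 130 -4.6
```

```text
t 20.75 tcp [ 422.9 -182.4   28.7] yawY -4.6 tilt 0.06 q [-0.66  0.47  1.91  0.    0.76 -0.58]
turn z -0.0001 then shift cm [ 41.41  13.92 -10.14]
```

Request:
move_arm(series=[{"rotation": [0, 0, 0], "xyz": [0, 0, -2], "jaw": 1}, {"rotation": [0, 0, 0], "xyz": [0, 0, -4.5], "jaw": 1}, {"rotation": [0, 0, 0], "xyz": [0, 0, -4.5], "jaw": 1}, {"rotation": [0, 0, 0], "xyz": [2, 0, 0], "jaw": 1}, {"rotation": [0, 0, 0], "xyz": [4, 0.6, 0], "jaw": 1}, {"rotation": [0, 0, 0], "xyz": [4, 1, 0], "jaw": 1}, {"rotation": [0, 0, 0], "xyz": [4, 1.4, 0], "jaw": 1}, {"rotation": [0, 0, 0], "xyz": [4, 1.5, 0], "jaw": 1}, {"rotation": [0, 0, 0], "xyz": [4, 1.5, 0], "jaw": 1}, {"rotation": [0, 0, 0], "xyz": [4, 1.5, 0], "jaw": 1}, {"rotation": [0, 0, 0], "xyz": [4, 1.5, 0], "jaw": 1}])

```text
time: 21.85
ee_pos: [0.5366, 0.1114, 0.138]
tcp_rot: [-2.308, -2.13, 0.001]
force: [1.1, 0.1, 0.2]
finger_gap: 0.466
gripper_force: 20.0
```

Request:
move_arm(series=[{"rotation": [0, 0, 0], "xyz": [4, 1.5, 0], "jaw": 1}, {"rotation": [0, 0, 0], "xyz": [4, 1.5, 0], "jaw": 1}, {"rotation": [0, 0, 0], "xyz": [2.5, 1.3, 0], "jaw": 1}, {"rotation": [0, 0, 0], "xyz": [0.9, 0.62, 0], "jaw": 1}, {"rotation": [0, 0, 0], "xyz": [0, 0, 0], "jaw": 1}, {"rotation": [0, 0, 0], "xyz": [0, 0, 0], "jaw": 1}, {"rotation": [0, 0, 0], "xyz": [0, 0, 0], "jaw": 1}])

```text
time: 22.55
ee_pos: [0.5943, 0.2185, 0.1382]
tcp_rot: [-2.31, -2.129, 0.001]
force: [0.6, -0.5, 0.0]
finger_gap: 0.466
gripper_force: 20.0
```

```bash
python3 plan.py 594.8 219.2 28.7 -4.6
```

```text
t 22.55 tcp [594.3 218.5 138.2] yawY -4.65 tilt 0.03 q [ 0.17  0.64  1.27 -0.    1.23  0.25]
turn z -0.0009 then shift cm [ 0.08  0.05 10.95]
```

Request:
move_arm(series=[{"rotation": [0, 0, 0], "xyz": [0.07, 0.05, 4], "jaw": 1}, {"rotation": [0, 0, 0], "xyz": [0, 0, 4], "jaw": 1}, {"rotation": [0, 0, 0], "xyz": [0, 0, 2], "jaw": 1}, {"rotation": [0, 0, 0], "xyz": [0, 0, 0.5], "jaw": 1}, {"rotation": [0, 0, 0], "xyz": [0, 0, 0.3], "jaw": 1}, {"rotation": [0, 0, 0], "xyz": [0, 0, 0], "jaw": 1}, {"rotation": [0, 0, 0], "xyz": [0, 0, 0], "jaw": 1}])

```text
time: 23.25
ee_pos: [0.5958, 0.2199, 0.0317]
tcp_rot: [2.308, 2.129, 0.003]
force: [0.1, 0.4, -0.7]
finger_gap: 0.466
gripper_force: 20.0
```

```bash
python3 plan.py 594.8 219.2 28.7 -4.6
```

```text
t 23.25 tcp [595.8 219.9  31.7] yawY -4.61 tilt 0.13 q [0.17 0.76 1.35 0.   1.03 0.25]
turn z -0.0001 then shift cm [-0.08 -0.1   0.3 ]
```

Request:
move_arm(series=[{"rotation": [0, 0, 0], "xyz": [-0.07, -0.08, 0.15], "jaw": 1}, {"rotation": [0, 0, 0], "xyz": [0, 0, 0.15], "jaw": 1}, {"rotation": [0, 0, 0], "xyz": [0, 0, 0], "jaw": 1}, {"rotation": [0, 0, 0], "xyz": [0, 0, 0], "jaw": 1}, {"rotation": [0, 0, 0], "xyz": [0, 0, 0], "jaw": -1}, {"rotation": [0, 0, 0], "xyz": [0, 0, 0], "jaw": -1}, {"rotation": [0, 0, 0], "xyz": [0, 0, 0], "jaw": -1}, {"rotation": [0, 0, 0], "xyz": [0, 0, 0], "jaw": -1}, {"rotation": [0, 0, 0], "xyz": [0, 0, -2], "jaw": -1}, {"rotation": [0, 0, 0], "xyz": [0, 0, -4.5], "jaw": -1}, {"rotation": [0, 0, 0], "xyz": [0, 0, -4.5], "jaw": -1}, {"rotation": [0, 0, 0], "xyz": [0, 0, 0], "jaw": -1}])

```text
time: 24.45
ee_pos: [0.5968, 0.2199, 0.1437]
tcp_rot: [2.304, 2.127, 0.015]
force: [0.5, 0.1, 0.2]
finger_gap: 0.999
gripper_force: 0.0
```

```bash
python3 plan.py 431.5 -316.9 140 -4.6
```

```text
t 24.45 tcp [596.8 219.9 143.7] yawY -4.59 tilt 0.64 q [0.17 0.63 1.27 0.   1.23 0.25]
turn z 0.0001 then shift cm [-54.83 -12.18   0.09]
```

Request:
move_arm(series=[{"rotation": [0, 0, 0], "xyz": [-4.5, -1, 0], "jaw": -1}, {"rotation": [0, 0, 0], "xyz": [-4.5, -1, 0], "jaw": -1}, {"rotation": [0, 0, 0], "xyz": [-4.5, -1, 0], "jaw": -1}, {"rotation": [0, 0, 0], "xyz": [-4.5, -1, 0], "jaw": -1}, {"rotation": [0, 0, 0], "xyz": [-4.5, -1, 0], "jaw": -1}, {"rotation": [0, 0, 0], "xyz": [-4.5, -1, 0], "jaw": -1}, {"rotation": [0, 0, 0], "xyz": [-4.5, -1, 0], "jaw": -1}, {"rotation": [0, 0, 0], "xyz": [-4.5, -1, 0], "jaw": -1}, {"rotation": [0, 0, 0], "xyz": [-4.5, -1, 0], "jaw": -1}, {"rotation": [0, 0, 0], "xyz": [-4.5, -1, 0], "jaw": -1}, {"rotation": [0, 0, 0], "xyz": [-4.5, -1, 0], "jaw": -1}, {"rotation": [0, 0, 0], "xyz": [-4.5, -1, 0], "jaw": -1}])

```text
time: 25.65
ee_pos: [0.4304, -0.311, 0.1368]
tcp_rot: [-2.309, -2.13, -0.0]
force: [0.6, 0.5, -0.2]
finger_gap: 1.0
gripper_force: 0.0
```

Request:
move_arm(series=[{"rotation": [0, 0, -0.141], "xyz": [0, 0, 0], "jaw": -1}, {"rotation": [0, 0, -0.142], "xyz": [0, 0, 0], "jaw": -1}, {"rotation": [0, 0, 0], "xyz": [0, 0, 0], "jaw": -1}])

```text
time: 25.95
ee_pos: [0.4311, -0.3095, 0.1366]
tcp_rot: [-1.984, -2.435, -0.0]
force: [-0.3, -0.3, 0.6]
finger_gap: 0.997
gripper_force: 0.0
```

```bash
python3 plan.py 431.5 -316.9 10 11.6; python3 - <<'E'
from h import *;from cell import grab_frame
f=grab_frame("top")
for n,s in dict(tile=(259,225),oil=(308,225),jar=(220,220),pinblock=(258,225)).items():
    if n=="pinblock": TOP[n]=.045
    print(n,comp(f,n,s,24))
cv2.imwrite("pics/t4.png",cv2.resize(f["pixels"][150:350,120:420,::-1],None,fx=2.5,fy=2.5,interpolation=2))
E
```

```text
t 25.95 tcp [ 431.1 -309.5  136.6] yawY 11.65 tilt 0.05 q [-0.84  0.43  1.62  0.    1.1  -1.05]
turn z 0.0009 then shift cm [-0.75 -0.1  12.66]
tile {'rect': array([587.8, 128.8]), 'size': array([89.1, 89.2]), 'ang': 85.4, 'cen': array([588.1, 127.8]), 'zpct': array([0.8, 5. , 9. ]), 'n': 860}
oil {'rect': array([574.9,  11.3]), 'size': array([22.6, 22.2]), 'ang': 1.4, 'cen': array([575.7,  11.7]), 'zpct': array([70.1, 73.9, 78.1]), 'n': 89}
jar {'rect': array([591.6, 219. ]), 'size': array([37.7, 38.4]), 'ang': 47.7, 'cen': array([591.3, 218.5]), 'zpct': array([49.9, 53.6, 57.8]), 'n': 243}
pinblock {'rect': array([581.4, 129.5]), 'size': array([30.1, 27.3]), 'ang': 1.4, 'cen': array([580.5, 128.8]), 'zpct': array([17.6, 43. , 61.4]), 'n': 152}
```

View pics/t4.png

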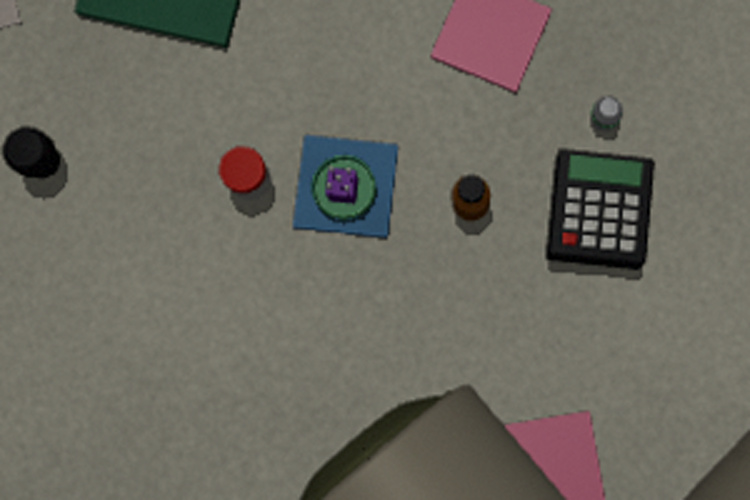

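Jar cap (242,168), dish and block (344,187) and oil bottle (471,196) all stand as intended, about 3 mm or less off by the camera. The eyepiece, objective and counter have not moved. Next is the slide box.

Request:
move_arm(series=[{"rotation": [0, 0, 0], "xyz": [-0.75, 0, 0], "jaw": -1}, {"rotation": [0, 0, 0], "xyz": [0, 0, 4.5], "jaw": -1}, {"rotation": [0, 0, 0], "xyz": [0, 0, 4.5], "jaw": -1}, {"rotation": [0, 0, 0], "xyz": [0, 0, 2.6], "jaw": -1}, {"rotation": [0, 0, 0], "xyz": [0, 0, 1], "jaw": -1}, {"rotation": [0, 0, 0], "xyz": [0, 0, 0], "jaw": -1}, {"rotation": [0, 0, 0], "xyz": [0, 0, 0], "jaw": -1}])

```text
time: 26.7
ee_pos: [0.4335, -0.3174, 0.0125]
tcp_rot: [1.985, 2.433, -0.001]
force: [-0.3, -1.1, 0.1]
finger_gap: 1.004
gripper_force: 0.0
```

```bash
python3 plan.py 431.5 -316.9 10 11.6
```

```text
t 26.7 tcp [ 433.5 -317.4   12.5] yawY 11.58 tilt 0.12 q [-0.85  0.63  1.69 -0.    0.83 -1.05]
turn z -0.0003 then shift cm [ 0.09 -0.19  0.25]
```

Request:
move_arm(series=[{"rotation": [0, 0, 0], "xyz": [0.05, -0.1, 0.25], "jaw": 1}, {"rotation": [0, 0, 0], "xyz": [0, 0, 0], "jaw": 1}, {"rotation": [0, 0, 0], "xyz": [0, 0, 0], "jaw": 1}, {"rotation": [0, 0, 0], "xyz": [0, 0, 0], "jaw": 1}, {"rotation": [0, 0, 0], "xyz": [0, 0, 0], "jaw": 1}, {"rotation": [0, 0, 0], "xyz": [0, 0, 0], "jaw": 1}, {"rotation": [0, 0, 0], "xyz": [0, 0, 0], "jaw": 1}, {"rotation": [0, 0, 0], "xyz": [0, 0, 0], "jaw": 1}, {"rotation": [0, 0, 0], "xyz": [0, 0, 0], "jaw": 1}, {"rotation": [0, 0, 0], "xyz": [0, 0, 0], "jaw": 1}, {"rotation": [0, 0, 0], "xyz": [0, 0, 0], "jaw": 1}], squeeze=25)

```text
time: 27.8
ee_pos: [0.4318, -0.3164, 0.0087]
tcp_rot: [-1.985, -2.435, -0.0]
force: [-0.1, -0.8, -0.5]
finger_gap: 0.314
gripper_force: 25.0
```

```bash
python3 plan.py 673 122.3 140 -4.6; python3 plan.py 673 122.3 140 11.6
```

```text
t 27.8 tcp [ 431.8 -316.4    8.7] yawY 11.61 tilt 0.0 q [-0.85  0.63  1.69  0.    0.82 -1.05]
turn z 0.283 then shift cm [ 45.66  20.52 -13.13]
t 27.8 tcp [ 431.8 -316.4    8.7] yawY 11.61 tilt 0.0 q [-0.85  0.63  1.69  0.    0.82 -1.05]
turn z 0.0002 then shift cm [ 38.12  32.45 -13.13]
```

Regripping 5 mm higher so the gripper body clears the pins when the box goes down.

Request:
move_arm(series=[{"rotation": [0, 0, 0], "xyz": [0, 0, 0], "jaw": 0.2}, {"rotation": [0, 0, 0], "xyz": [0, 0, 0], "jaw": 0.2}, {"rotation": [0, 0, 0], "xyz": [0, 0, -0.5], "jaw": 0.2}, {"rotation": [0, 0, 0], "xyz": [0, 0, 0], "jaw": 0.2}, {"rotation": [0, 0, 0], "xyz": [0, 0, 0], "jaw": 1}, {"rotation": [0, 0, 0], "xyz": [0, 0, 0], "jaw": 1}, {"rotation": [0, 0, 0], "xyz": [0, 0, 0], "jaw": 1}, {"rotation": [0, 0, 0], "xyz": [0, 0, 0], "jaw": 1}, {"rotation": [0, 0, 0], "xyz": [0, 0, 0], "jaw": 1}], squeeze=30)

```text
time: 28.7
ee_pos: [0.4319, -0.3165, 0.0139]
tcp_rot: [1.985, 2.435, -0.0]
force: [-1.1, 0.6, 4.3]
finger_gap: 0.315
gripper_force: 30.0
```

```bash
python3 plan.py 673 122.3 140 -4.6
```

```text
t 28.7 tcp [ 431.9 -316.5   13.9] yawY 11.62 tilt 0.01 q [-0.85  0.62  1.69  0.    0.83 -1.05]
turn z 0.283 then shift cm [ 45.67  20.52 -12.61]
```

Request:
move_arm(series=[{"rotation": [0, 0, 0], "xyz": [0, 0, -2], "jaw": 1}, {"rotation": [0, 0, 0], "xyz": [0, 0, -4], "jaw": 1}, {"rotation": [0, 0, 0], "xyz": [0, 0, -4.6], "jaw": 1}, {"rotation": [0, 0, 0.14], "xyz": [0, 0, -1], "jaw": 1}, {"rotation": [0, 0, 0.143], "xyz": [0, 0, -1], "jaw": 1}, {"rotation": [0, 0, 0], "xyz": [2, 0.9, 0], "jaw": 1}, {"rotation": [0, 0, 0], "xyz": [3.6, 1.6, 0], "jaw": 1}, {"rotation": [0, 0, 0], "xyz": [4, 1.8, 0], "jaw": 1}, {"rotation": [0, 0, 0], "xyz": [4, 1.8, 0], "jaw": 1}, {"rotation": [0, 0, 0], "xyz": [4, 1.8, 0], "jaw": 1}, {"rotation": [0, 0, 0], "xyz": [4, 1.8, 0], "jaw": 1}])

```text
time: 29.8
ee_pos: [0.5462, -0.1071, 0.1393]
tcp_rot: [-2.308, -2.13, 0.0]
force: [-0.2, -0.9, -0.6]
finger_gap: 0.313
gripper_force: 30.0
```

Request:
move_arm(series=[{"rotation": [0, 0, 0], "xyz": [4, 1.8, 0], "jaw": 1}, {"rotation": [0, 0, 0], "xyz": [4, 1.8, 0], "jaw": 1}, {"rotation": [0, 0, 0], "xyz": [4, 1.8, 0], "jaw": 1}, {"rotation": [0, 0, 0], "xyz": [4, 1.8, 0], "jaw": 1}, {"rotation": [0, 0, 0], "xyz": [4, 1.8, 0], "jaw": 1}, {"rotation": [0, 0, 0], "xyz": [2.6, 1.1, 0], "jaw": 1}, {"rotation": [0, 0, 0], "xyz": [1.4, 0.7, 0], "jaw": 1}, {"rotation": [0, 0, 0], "xyz": [0, 0, 0], "jaw": 1}, {"rotation": [0, 0, 0], "xyz": [0, 0, 0], "jaw": 1}])

```text
time: 30.7
ee_pos: [0.6723, 0.1212, 0.139]
tcp_rot: [-2.308, -2.13, 0.002]
force: [-0.5, -0.2, -0.4]
finger_gap: 0.321
gripper_force: 30.0
```

```bash
python3 plan.py 673 122.3 13.9 -4.6
```

```text
t 30.7 tcp [672.3 121.2 139. ] yawY -4.6 tilt 0.07 q [ 0.01  0.75  1.07 -0.    1.32  0.09]
turn z 0.0 then shift cm [ 0.12  0.07 12.51]
```

Request:
move_arm(series=[{"rotation": [0, 0, 0], "xyz": [0.1, 0.07, 3], "jaw": 1}, {"rotation": [0, 0, 0], "xyz": [0, 0, 4], "jaw": 1}, {"rotation": [0, 0, 0], "xyz": [0, 0, 3], "jaw": 1}, {"rotation": [0, 0, 0], "xyz": [0, 0, 1.5], "jaw": 1}, {"rotation": [0, 0, 0], "xyz": [0, 0, 0.5], "jaw": 1}, {"rotation": [0, 0, 0], "xyz": [0, 0, 0], "jaw": 1}, {"rotation": [0, 0, 0], "xyz": [0, 0, 0], "jaw": 1}])

```text
time: 31.4
ee_pos: [0.6744, 0.1224, 0.0216]
tcp_rot: [2.308, 2.129, 0.003]
force: [0.5, 0.1, -1.0]
finger_gap: 0.311
gripper_force: 30.0
```

```bash
python3 plan.py 673 122.3 13.9 -4.6
```

```text
t 31.4 tcp [674.4 122.4  21.6] yawY -4.62 tilt 0.16 q [ 0.01  0.88  1.16 -0.    1.1   0.09]
turn z -0.0003 then shift cm [-0.02 -0.14  0.77]
```

Request:
move_arm(series=[{"rotation": [0, 0, 0], "xyz": [0, -0.08, 0.2], "jaw": 1}, {"rotation": [0, 0, 0], "xyz": [0, 0, 0.2], "jaw": 1}, {"rotation": [0, 0, 0], "xyz": [0, 0, 0.1], "jaw": 1}, {"rotation": [0, 0, 0], "xyz": [0, 0, 0], "jaw": 1}, {"rotation": [0, 0, 0], "xyz": [0, 0, 0], "jaw": 1}])

```text
time: 31.9
ee_pos: [0.6727, 0.1227, 0.0148]
tcp_rot: [2.309, 2.131, 0.0]
force: [0.0, 0.7, -0.2]
finger_gap: 0.311
gripper_force: 30.0
```

```bash
python3 plan.py 673 122.3 13.9 -4.6
```

```text
t 31.9 tcp [672.7 122.7  14.8] yawY -4.6 tilt 0.0 q [0.01 0.88 1.17 0.   1.09 0.09]
turn z 0.0 then shift cm [-0.04  0.03  0.09]
```

Request:
move_arm(series=[{"rotation": [0, 0, 0], "xyz": [0, 0, 0.1], "jaw": 1}, {"rotation": [0, 0, 0], "xyz": [0, 0, 0], "jaw": 1}, {"rotation": [0, 0, 0], "xyz": [0, 0, 0], "jaw": 0.1}, {"rotation": [0, 0, 0], "xyz": [0, 0, 0], "jaw": 0.1}, {"rotation": [0, 0, 0], "xyz": [0, 0, 0], "jaw": 0.1}, {"rotation": [0, 0, 0], "xyz": [0, 0, -1], "jaw": 0.1}, {"rotation": [0, 0, 0], "xyz": [0, 0, -3], "jaw": 0.1}, {"rotation": [0, 0, 0], "xyz": [0, 0, -4.5], "jaw": 0.1}, {"rotation": [0, 0, 0], "xyz": [0, 0, -4.5], "jaw": 0.1}, {"rotation": [0, 0, 0], "xyz": [0, 0, 0], "jaw": 0.1}])

```text
time: 32.9
ee_pos: [0.6753, 0.1228, 0.1519]
tcp_rot: [2.302, 2.125, 0.015]
force: [-0.3, 0.6, 0.8]
finger_gap: 0.45
gripper_force: 0.0
```

Request:
move_arm(series=[{"rotation": [0, 0, 0], "xyz": [-4.5, -1, 0], "jaw": 0.1}, {"rotation": [0, 0, 0], "xyz": [-4.5, -1.5, 0], "jaw": 0.1}, {"rotation": [0, 0, 0], "xyz": [-4.5, -1.5, 0], "jaw": 0.1}, {"rotation": [0, 0, 0], "xyz": [-4.5, -1.5, 0], "jaw": 0.1}, {"rotation": [0, 0, 0], "xyz": [-4.5, -1.5, 0], "jaw": 0.1}, {"rotation": [0, 0, 0], "xyz": [-4.5, -1.5, 0], "jaw": 0.1}, {"rotation": [0, 0, 0], "xyz": [-4.5, -1.5, 0], "jaw": 0.1}, {"rotation": [0, 0, 0], "xyz": [-4.5, -1.5, 0], "jaw": 0.1}, {"rotation": [0, 0, 0], "xyz": [-4.5, -1.5, 0], "jaw": 0.1}, {"rotation": [0, 0, 0], "xyz": [-4, -1.5, 0], "jaw": 0.1}, {"rotation": [0, 0, 0], "xyz": [0, 0, 0], "jaw": 0.1}])

```text
time: 34.0
ee_pos: [0.4904, -0.3132, 0.1437]
tcp_rot: [2.314, 2.124, -0.001]
force: [-0.4, 0.3, -0.4]
finger_gap: 0.45
gripper_force: 0.0
```

```bash
python3 - <<'E'
from h import *;from cell import grab_frame
f=grab_frame("top")
for n,s in dict(tile=(259,225),oil=(308,225),jar=(220,220),slidebox=(259,187)).items(): print(n,comp(f,n,s,28))
for n,s,z in(("eyep",(131,210),.058),): pass
g=grab_frame("side"); W=world(g)
def cap(u,v,h,w=12):
    b=W[v-w:v+w,u-w:u+w].reshape(-1,3); c=g["pixels"][v-w:v+w,u-w:u+w].reshape(-1,3)
    p=b[abs(b[:,2]-h)<.004]; print(len(p),(p.mean(0)*1000).round(1))
TOP["tile"]=.006; print("side tile",comp(g,"tile",(262,268),40)); print("side box",comp(g,"slidebox",(235,245),40))
a=f["pixels"][130:330,100:420,::-1]; b=g["pixels"][150:390,120:420,::-1]
cv2.imwrite("pics/t5.png",cv2.resize(a,None,fx=2.5,fy=2.5,interpolation=2)); cv2.imwrite("pics/s5.png",cv2.resize(b,None,fx=2.4,fy=2.4,interpolation=2))
E
```

```text
tile {'rect': array([587.6, 128.8]), 'size': array([89.1, 88.9]), 'ang': 85.4, 'cen': array([588. , 127.8]), 'zpct': array([0.6, 4.8, 9.3]), 'n': 865}
oil {'rect': array([574.9,  11.3]), 'size': array([22.6, 22.2]), 'ang': 1.4, 'cen': array([575.4,  11.7]), 'zpct': array([69.1, 73.1, 78.2]), 'n': 91}
jar {'rect': array([591.6, 219. ]), 'size': array([37.7, 38.4]), 'ang': 47.7, 'cen': array([591.4, 218.6]), 'zpct': array([50. , 54.2, 58.1]), 'n': 242}
slidebox {'rect': array([668.9, 120.4]), 'size': array([33.6, 79.4]), 'ang': 1.4, 'cen': array([668.7, 120.2]), 'zpct': array([21.3, 28.6, 32.6]), 'n': 336}
side tile {'rect': array([589.2, 132. ]), 'size': array([88.3, 88.8]), 'ang': 85.1, 'cen': array([577.1, 142.8]), 'zpct': array([2.9, 4.6, 6.6]), 'n': 548}
side box {'rect': array([660.7, 134.3]), 'size': array([99.6, 51.6]), 'ang': 85.5, 'cen': array([659. , 138.5]), 'zpct': array([ 3.4, 23.4, 29.9]), 'n': 571}
```

View pics/t5.png

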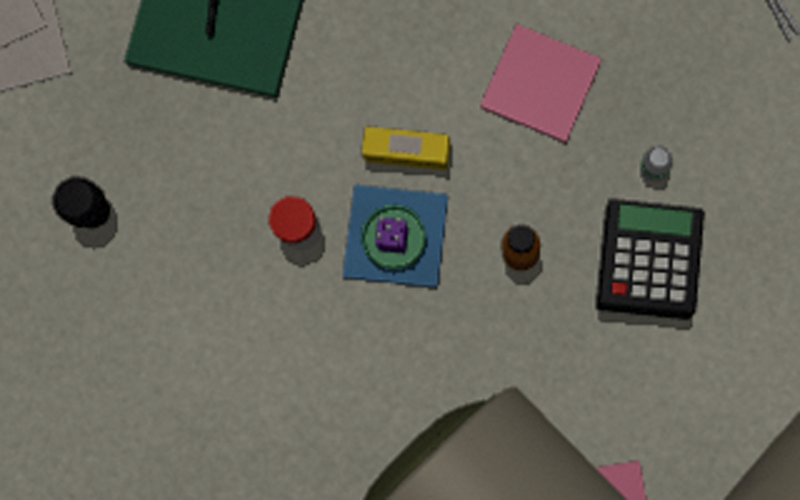

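View pics/s5.png

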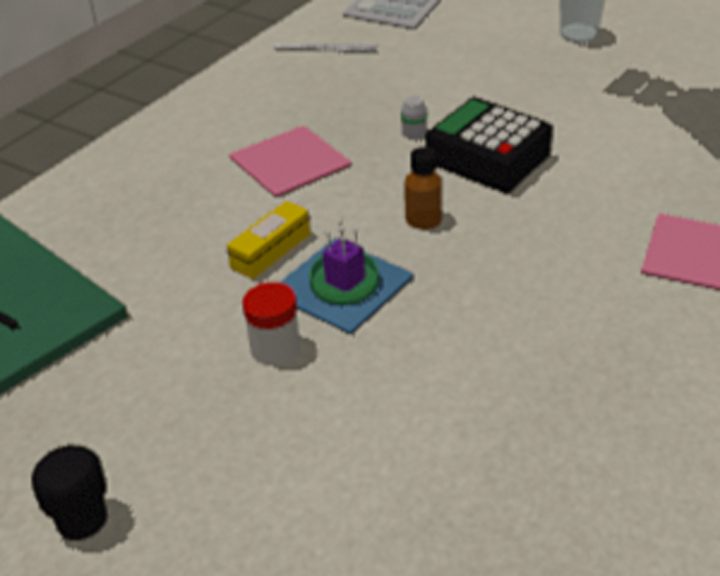

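The top view shows the box (405,147) behind the tile (395,236) and parallel to it, the jar at (292,219), the oil bottle at (521,247), and the block in the dish at (392,237). The side view shows everything upright and the bystanders unmoved, so I'm handing in.

```bash
python3 -c "
from cell import workorder; print(workorder.finish_job())"
```

```text
the job is handed in; nothing more can be done
None
```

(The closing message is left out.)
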